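# Sort donated furniture hardware into the parts organiser

## Robot

A 6-joint arm with a two-finger parallel gripper is mounted at the origin on the work surface. World frame = base frame: x ahead of the robot, y to its left, z up, the work surface at z = 0. Lengths are in m, angles in rad, forces in N, time in s.
With the tool pointing down it reaches from about 0.275 to 0.775 m from the base axis. Payload 14.6 kg.
Tool frame: the origin (TCP) lies between the finger pads; the fingertips stand 11 mm ahead of it and the grasp point (between the pads) lies 8 mm behind it; z points along the fingers, y is the line along which they close (so a half turn about z gives the same grasp; the last joint's range is limited). The gripper opens to 85 mm and grips with 20 to 120 N. Pads are 22 mm wide; open, the fingers measure 114 mm over their backs; the gripper's body (76 mm by 85 mm) begins 54 mm behind the grasp point. The pads swing forward as they close: fully open they stand 13 mm farther back than shut.
Start: joints at [-1.453, 0.263, -0.048, 1.259, 0, 1.415], TCP at [0.141, -0.506, 0.242] pointing down, gripper open.
Joint ranges: [-2.65, 2.65], [-0.89, 1.7], [-1.18, 1.37], [-2.13, 2.11], [-1.35, 1.29], [-3.14, 3.14]. Speed limits (rad/s): [1.89, 1.89, 2.57, 2.79, 3.14, 3.14].

## Interface

Orientations are given as a unit quaternion [x, y, z, w].
In Python, from cell import sensors, imaging, ticket gives the robot as it stands.
- The arm moves only by the shell command python3 -m inch 'ROWS' [FORCE]. ROWS is a JSON object of lists of equal length, an entry for each row: "translation": the shift along the world's x, y, z in mm, a list of three; "turn": the turn, a rotation vector about the world's x, y, z in degrees, a list of three; "gripper": the finger opening in mm, from 0 to 85.4. In form: {"translation": [[dx, dy, dz], ...], "turn": [[ax, ay, az], ...], "gripper": [gripper, ...]}. A call has exactly 10 rows; each row shifts and turns the commanded pose from where the row before left it; what a row does not reach is not made up. A row lasts 1/8 s, in which the tool goes at most 62.5 mm and 10.7 degrees, less where a joint would pass 70% of its speed; a pose out of reach is approached as far as the arm can. A call with a gripper value outside its range is refused whole. The fingers move at their own pace and stop on an object; FORCE is the grip in N (left out, the last holds). Time passes only in rows, so rows that do not move let the fingers close, or fill a call up. It gives the time, the measured TCP pose, the force, the opening and the grip force at its end, in the units of the state.
- sensors.observe(): the state, without advancing time (a new reading comes with each control period).
- imaging.snapshot(name): name is "scene" or "top" or "wrist"; returns (picture, depth): 400x640x3 uint8, red, green, blue; 400x640 float32, m along the optical axis (not along the pixel's ray), 0 where there is no reading.
- imaging.camera_info(name): a dict with "fx", "fy", "cx", "cy" (pixels), "rvec" (rotation vector, rad) and "tvec" (3), from world to camera coordinates, as OpenCV has them. Camera axes: x right, y down, z forward; pixel columns grow to the right and rows downward; lengths in m; the calibration is good to about 2 mm. The wrist camera is an equidistant fisheye: a pixel r from the principal point sees the ray r / f radians off the axis. A picture is of the moment at which its call begins: read the wrist's pose just before it. camera_info takes no time and is no camera call; for the wrist camera it gives the pose at the moment of the call.
- ticket.finish_job(): hands the job in; it is judged then, once.
The state is a dict: "t": time; "joints": joint angles; "qvel": joint speeds; "tau": joint torques, N m; "tcp_pos": TCP position; "eef_rot": TCP orientation; "contact_force": force on the tool from outside, world axes, zero at the start; "torque": the same for the moment, N m; "gripper_width": finger opening in m; "grip_force": force on a finger pad.
Only numpy, scipy, OpenCV 4.12 (cv2) and the standard library are available. Lean on these libraries where they do the work, as an engineer would, in place of code of your own. Each camera call takes 0.05 s, during which the arm holds its last target. There are 200 camera calls.

## Task

Sort the four loose pieces of hardware on the bench - the hex nut, the castor, the white knob and the levelling foot - into the organiser: each goes into the big yellow cup that already holds two of its own kind, and is set down standing as it stands now, flat on the empty floor next to those two. Leave the tape measure and the roll of blue tape where they lie.

Things in the scene. Friction and masses are not known exactly. Their poses are not given: they have to be found in the camera images.
- nut: large steel hex nut lying flat, 36 mm across flats, 41.5 mm across corners, 19 mm high, bore 25 mm, about 110 g. Origin: centre of underside; z up; x points square to one of its flats (flats repeat every 60 degrees)
- castor: castor with orange wheel, upside down on its steel plate, wheel up; 53 mm high, 100 g. Plate 44 (x) x 38 (y) x 3 mm; wheel 40 mm dia., 18 wide, axle along y, 33 mm up, between fork cheeks 24 mm long in x, up to 37 mm high, 29 mm over their outer faces. Grip across the cheeks, along y. Origin: centre of plate underside; z up
- knob: white ceramic furniture knob standing on its round brass rosette (26 mm across, 4 mm thick); round head 34 mm in diameter, its straight side from 16 to 24 mm up, 30 mm high in all, about 70 g. Origin: centre of the rosette's underside; z up
- foot: furniture levelling foot: black round base 38 mm in diameter and 10 mm thick, steel hex nut (17 mm) up to 17 mm, upright threaded stud 10 mm in diameter up to 58 mm, about 60 g. Origin: centre of the base's underside; z up
- tape_measure: yellow and black pocket tape measure lying flat, 58 x 54 x 30 mm, loose; not to be moved. Origin: centre of underside
- tape_roll: roll of blue electrical tape lying flat, 58 mm in diameter, 19 mm high, loose; not to be moved. Origin: centre of underside
- cup_nut: yellow cup in the open organiser, 120 (x) x 104 (y) mm, walls 3 mm thick, 40 high, floor 3 mm thick. Origin: centre of underside, 3 mm above the bench; x away from the robot, z up. Its far half (x +12 to +57 mm) holds two fixed hex nuts, up to 22 mm above the origin; the near half (x -57 to +12) is empty floor, 98 mm wide in y. Cups change places between runs
- cup_castor: yellow cup in the open organiser, 120 (x) x 104 (y) mm, walls 3 mm thick, 40 high, floor 3 mm thick. Origin: centre of underside, 3 mm above the bench; x away from the robot, z up. Its far half (x +12 to +57 mm) holds two fixed orange castors, up to 56 mm above the origin; the near half (x -57 to +12) is empty floor, 98 mm wide in y. Cups change places between runs
- cup_knob: yellow cup in the open organiser, 120 (x) x 104 (y) mm, walls 3 mm thick, 40 high, floor 3 mm thick. Origin: centre of underside, 3 mm above the bench; x away from the robot, z up. Its far half (x +12 to +57 mm) holds two fixed white knobs, up to 33 mm above the origin; the near half (x -57 to +12) is empty floor, 98 mm wide in y. Cups change places between runs
- cup_foot: yellow cup in the open organiser, 120 (x) x 104 (y) mm, walls 3 mm thick, 40 high, floor 3 mm thick. Origin: centre of underside, 3 mm above the bench; x away from the robot, z up. Its far half (x +12 to +57 mm) holds two fixed levelling feet, up to 61 mm above the origin; the near half (x -57 to +12) is empty floor, 98 mm wide in y. Cups change places between runs
Mind the look-alikes: they are no part of the job. Leave any pink or purple look-alike of the castor alone. What is shaped like the foot but green or turquoise is not meant.

How it is judged:
At the end, for the whole second after the job is handed in: Each piece stands in its own kind's cup, in the empty half (origin at cup x -57 to +12 mm, y within 49 mm), underside on the floor (origin under 10 mm above the cup's), upright within 0.2 rad, at rest; tape measure and tape roll within 30 mm of their starts (x of nut in the frame of cup_nut between -0.057 and 0.012 m and y of nut in the frame of cup_nut between -0.049 and 0.049 m and z of nut in the frame of cup_nut between -0.002 and 0.01 m and angle between each of nut, castor, knob, foot's own z axis and vertical below 0.2 rad and linear speed of each of nut, castor, knob, foot below 0.02 m/s and angular speed of each of nut, castor, knob, foot below 0.2 rad/s and x of castor in the frame of cup_castor between -0.057 and 0.012 m and y of castor in the frame of cup_castor between -0.049 and 0.049 m and z of castor in the frame of cup_castor between -0.002 and 0.01 m and x of knob in the frame of cup_knob between -0.057 and 0.012 m and y of knob in the frame of cup_knob between -0.049 and 0.049 m and z of knob in the frame of cup_knob between -0.002 and 0.01 m and x of foot in the frame of cup_foot between -0.057 and 0.012 m and y of foot in the frame of cup_foot between -0.049 and 0.049 m and z of foot in the frame of cup_foot between -0.002 and 0.01 m and distance of each of tape_measure, tape_roll from where it was at the start of the episode below 0.03 m); the robot touches nothing.
It fails at once if the tape measure is pushed or carried away (distance of tape_measure from where it was at the start of the episode above 0.03 m).
It fails at once if the tape roll is pushed or carried away (distance of tape_roll from where it was at the start of the episode above 0.03 m).
It also fails if it takes over 104 s, if anything falls off the work surface, if the arm or the gripper's body presses on something with over 40 N, if the wrist force passes 120 N, or if a joint passes its speed limit or range.

## Working session

There is one attempt and no reset: what is moved stays moved. The work goes in short steps, Python scripts to look and compute and a shell command to move; the robot and the scene stay as the last step left them, time stands still between calls to the robot, and variables do not carry over. Pictures are saved under pics/ and viewed, at most 14 in all, crops included, and the job is handed in when it is done.

```bash
mkdir -p pics; cat > h.py <<'E'
import numpy as np, cv2
from cell import sensors, imaging, ticket
def cam(n):
    i=imaging.camera_info(n); R=cv2.Rodrigues(np.array(i["rvec"],float))[0]; t=np.array(i["tvec"],float).ravel()
    return i,R,t
def ray(n,u,v,c=None):
    i,R,t=c or cam(n); x=(u-i["cx"])/i["fx"]; y=(v-i["cy"])/i["fy"]
    if n=="wrist":
        r=np.hypot(x,y); s=np.sin(r)/r if r>1e-9 else 1; d=np.array([x*s,y*s,np.cos(r)])
    else: d=np.array([x,y,1.])
    return -R.T@t, R.T@d
def plane(n,u,v,z,c=None):
    o,d=ray(n,u,v,c); return o+d*(z-o[2])/d[2]
def depthpt(n,u,v,dep,c=None):
    o,d=ray(n,u,v,c); R=(c or cam(n))[1]; return o+d*dep/(R@d)[2]
def tri(r1,r2):
    (a,d),(b,e)=r1,r2; A=np.stack([d,-e],1); s=np.linalg.lstsq(A,b-a,rcond=None)[0]
    p,q=a+d*s[0],b+e*s[1]; return (p+q)/2,np.linalg.norm(p-q)
E
python3 - <<'E'
from h import *
for n in ("scene","top"):
    p,d=imaging.snapshot(n); cv2.imwrite(f"pics/{n}0.png",p[:,:,::-1]); np.savez(f"{n}0.npz",p=p,d=d)
    i,R,t=cam(n); print(n,i, -R.T@t)
E
```

```text
scene {'fx': 509.1890955719715, 'fy': 509.1890955719715, 'cx': 314.58269994033714, 'cy': 198.7010519151234, 'rvec': array([ 1.8560678 ,  1.73344557, -0.63126991]), 'tvec': array([ 0.03042687, -0.3498611 ,  1.37836386])} [ 1.15941301 -0.125618    0.81436913]
top {'fx': 458.6935725832355, 'fy': 458.6935725832355, 'cx': 315.069022899833, 'cy': 204.8762166661242, 'rvec': array([ 2.13238249, -2.11962882,  0.14513314]), 'tvec': array([-0.0714897 ,  0.49629276,  1.08097317])} [ 0.31713232 -0.09678876  1.14454328]
```

View pics/top0.png

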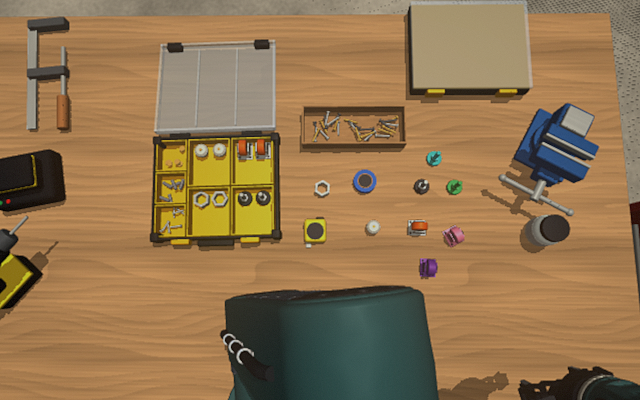

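View pics/scene0.png

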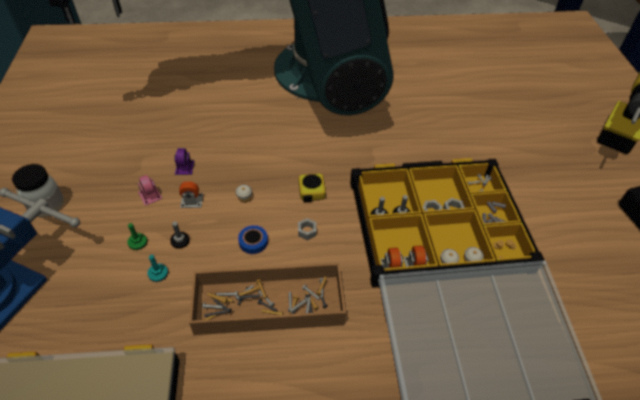

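Candidates in the top view:
- Nut: (322,188).
- Knob: (373,227).
- Foot: black at (422,187). The green (455,187) and turquoise (433,158) ones are not meant.
- Castor: orange at (418,227). Pink (454,236) and purple (428,268) are look-alikes.
- Not to move: tape roll (364,181), tape measure (315,232).

Cups: knob (210,160), castor (253,160), nut (210,210), foot (253,210).

Next is a close crop to check these choices, plus the measurement.

```bash
python3 - <<'E'
from h import *
T=np.load("top0.npz"); p=T["p"]; d=T["d"]
c=p[130:280,145:475]; cv2.imwrite("pics/crop.png",cv2.resize(c,(792,360),interpolation=cv2.INTER_CUBIC)[:,:,::-1])
ct=cam("top"); cs=cam("scene")
S=np.load("scene0.npz")
nm=dict(nut=(322,188),knob=(373,227),foot=(422,187),castor=(418,227),roll=(364,181),tapem=(315,232))
for k,(u,v) in nm.items():
    # object points from depth, above bench
    P=[]
    for vv in range(v-16,v+17):
        for uu in range(u-17,u+18):
            if d[vv,uu]>0: P.append(depthpt("top",uu,vv,d[vv,uu],ct))
    P=np.array(P); z0=np.median(P[:,2]); Q=P[P[:,2]>z0+.006]
    print(k,"bench",z0.round(4),"c",Q.mean(0).round(4),"mid",((Q.min(0)+Q.max(0))/2).round(4),"ext",np.ptp(Q,axis=0).round(3),"ztop",np.percentile(Q[:,2],97).round(4))
# second view: same by scene depth cloud
ds=S["d"]
sm=dict(nut=(307,228),knob=(244,192),foot=(180,238),castor=(190,195))
for k,(u,v) in sm.items():
    P=np.array([depthpt("scene",uu,vv,ds[vv,uu],cs) for vv in range(v-17,v+18) for uu in range(u-14,u+15) if ds[vv,uu]>0])
    z0=np.median(P[:,2]); Q=P[P[:,2]>z0+.006]
    print("scene",k,z0.round(4),Q.mean(0).round(4),((Q.min(0)+Q.max(0))/2).round(4),np.percentile(Q[:,2],97).round(4))
# cups floor & centres: yellow wall corners
for k,(u,v) in dict(knob=(211,175),castor=(253,175),nut=(211,222),foot=(253,225)).items():
    print(k,"floor",depthpt("top",u,v,d[v,u],ct).round(4))
    # walls: rise above floor along row and column
    z=lambda uu,vv: depthpt("top",uu,vv,d[vv,uu],ct)
    row=[z(uu,v) for uu in range(u-28,u+29)]; print([ (u-28+i,*(q*1000).round(0).astype(int)[1:]) for i,q in enumerate(row) if q[2]>.028])
s=sensors.observe(); print(s["eef_rot"],s["tcp_pos"],s["gripper_width"],s["contact_force"])
E
```

```text
nut bench 0.0005 c [ 0.5441 -0.0857  0.0182] mid [ 0.5443 -0.085   0.0169] ext [0.038 0.035 0.019] ztop 0.0239
knob bench 0.0008 c [ 0.4463 -0.211   0.0278] mid [ 0.4458 -0.2118  0.0215] ext [0.033 0.032 0.029] ztop 0.0336
foot bench 0.0009 c [ 0.5499 -0.3333  0.0185] mid [ 0.5383 -0.3359  0.0339] ext [0.061 0.036 0.054] ztop 0.058
castor bench 0.0011 c [ 0.447  -0.3192  0.0428] mid [ 0.4562 -0.325   0.0325] ext [0.047 0.047 0.049] ztop 0.0546
roll bench 0.0021 c [ 0.5628 -0.1922  0.0191] mid [ 0.5639 -0.1926  0.0169] ext [0.058 0.055 0.017] ztop 0.0233
tapem bench 0.0036 c [ 0.4374 -0.0698  0.0293] mid [ 0.4364 -0.0696  0.024 ] ext [0.066 0.052 0.028] ztop 0.0346
scene nut 0.001 [ 0.5476 -0.0867  0.0162] [ 0.5458 -0.0866  0.0152] 0.0217
scene knob 0.0008 [ 0.4529 -0.2117  0.0265] [ 0.4501 -0.2125  0.0239] 0.0322
scene foot 0.0012 [ 0.5561 -0.3349  0.0208] [ 0.5531 -0.3352  0.0337] 0.0587
scene castor 0.0026 [ 0.4561 -0.3209  0.0376] [ 0.4527 -0.3216  0.0328] 0.0534
knob floor [0.5779 0.1985 0.0084]
[(185, np.int64(254), np.int64(44)), (186, np.int64(252), np.int64(41)), (187, np.int
[... 878 characters left out ...]
5)), (230, np.int64(139), np.int64(37)), (231, np.int64(135), np.int64(47)), (232, np.int64(133), np.int64(43)), (233, np.int64(133), np.int64(32))]
foot floor [0.4503 0.0874 0.0065]
[(229, np.int64(140), np.int64(42)), (230, np.int64(140), np.int64(30)), (231, np.int64(134), np.int64(47)), (232, np.int64(132), np.int64(45)), (233, np.int64(132), np.int64(34)), (273, np.int64(33), np.int64(41)), (274, np.int64(31), np.int64(37)), (277, np.int64(23), np.int64(47)), (278, np.int64(20), np.int64(51)), (279, np.int64(20), np.int64(31))]
[ 9.90710529e-01  1.35986939e-01  1.16407545e-05 -4.48182327e-04] [ 0.14142729 -0.50536862  0.24188602] 0.08592907065165538 [ 0.51751243  0.50549064 -0.14442666]
```

View pics/crop.png

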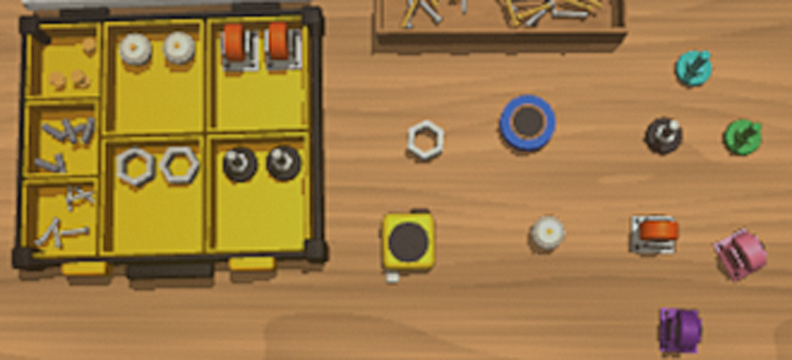

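The crop confirms the choices: orange castor with its wheel lying along the image horizontal (so the cheeks part along world x), black foot, white knob, steel nut. First move is above the castor.

```bash
python3 -m inch '{"translation":[[39,23,-4],[39,23,-4],[39,23,-4],[39,23,-4],[39,23,-4],[39,23,-4],[39,23,-4],[39,23,-4],[0,0,0],[0,0,0]],"turn":[[0,0,9.3],[0,0,9.3],[0,0,9.3],[0,0,9.3],[0,0,9.3],[0,0,9.3],[0,0,9.3],[0,0,9.3],[0,0,0],[0,0,0]],"gripper":[60,60,60,60,60,60,60,60,60,60]}' 40
python3 - <<'E'
from h import *
s=sensors.observe(); c=cam("wrist"); p,d=imaging.snapshot("wrist"); cv2.imwrite("pics/w1.png",p[:,:,::-1])
print({k:s[k] for k in("joints","tcp_pos","eef_rot")}); print(c[0],-c[1].T@c[2])
np.savez("w1.npz",p=p,d=d,R=c[1],t=c[2])
T=np.load("top0.npz")["d"]; ct=cam("top")
for k,u in dict(left=211,right=253).items():
    print(k,[(v,*(q*1000).round(0).astype(int)[[0,2]].tolist()) for v in range(128,248) for q in [depthpt("top",u,v,T[v,u],ct)] if q[2]>.03])
E
```

```text
t: 1.35
tcp_pos: [0.4531, -0.3216, 0.2101]
eef_rot: [0.707, 0.707, -0.0, -0.0]
contact_force: [-0.6, -0.4, 0.4]
gripper_width: 0.0602
grip_force: 0.0
{'joints': array([-7.63871341e-01,  3.27218556e-01, -4.26595354e-02,  1.20154592e+00,
       -2.31166849e-04,  8.07510396e-01]), 'tcp_pos': array([ 0.45307304, -0.32162273,  0.21006972]), 'eef_rot': array([ 7.07313660e-01,  7.06899763e-01, -1.22403295e-04, -3.11247758e-04])}
{'fx': 309.70691628693146, 'fy': 309.70691628693146, 'cx': 322.4046651436442, 'cy': 195.75148691801496, 'rvec': array([-2.84140454e+00,  9.57839914e-04,  9.50780328e-04]), 'tvec': array([-0.4533374 , -0.33633376,  0.25380937])} [ 0.45334015 -0.24658556  0.34166162]
left [(128, 686, 58), (129, 684, 56), (130, 683, 50), (131, 684, 40), (135, 671, 48), (136, 668, 49), (137, 669, 40), (138, 666, 41), (139, 662, 43), (140, 663, 33), (184, 547, 42), (185, 545, 42), (187, 540, 44), (188, 539, 35), (234, 423, 45), (235, 421, 41), (236, 418, 49), (237, 416, 48), (238, 415, 35), (239, 412, 35), (240, 409, 40), (241, 407, 35), (242, 405, 38), (243, 402, 40), (244, 400, 37), (245, 398, 36)]
right [(128, 689, 50), (129, 688, 45), (130, 686, 43), (131, 681, 49), (132, 680, 43), (133, 676, 50), (134, 674, 48), (135, 672, 44), (136, 673, 34), (137, 669, 40), (138, 666, 39), (139, 665, 33), (183, 551, 41), (184, 548, 39), (185, 544, 46), (186, 542, 46), (187, 541, 39), (233, 427, 43), (234, 425, 36), (235, 421, 51), (236, 419, 45), (237, 417, 45), (238, 414, 46), (239, 412, 43), (240, 409, 46), (241, 407, 47)]
```

View pics/w1.png

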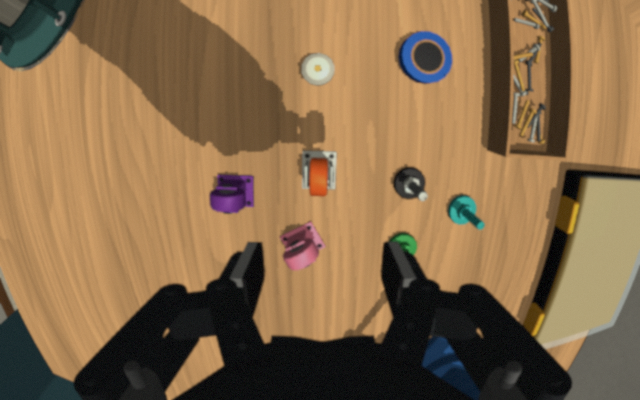

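The wrist view shows the orange castor at (319,175), pink (302,248) and purple (233,193) beside it, knob (318,69), black foot (410,183), tape roll (427,57). I'll measure the pieces here.

```bash
cat > m.py <<'E'
from h import *
def clusterpts(n,box,d,c):
    u0,u1,v0,v1=box
    I=[(u,v) for v in range(v0,v1) for u in range(u0,u1) if d[v,u]>0]
    return np.array([depthpt(n,u,v,d[v,u],c) for u,v in I]),np.array(I)
E
python3 - <<'E'
from m import *
W=np.load("w1.npz"); i=imaging.camera_info("wrist"); c=(i,W["R"],W["t"]); p,d=W["p"],W["d"]
T=np.load("top0.npz"); ct=cam("top")
def orange(p,b):
    h=cv2.cvtColor(p,cv2.COLOR_RGB2HSV); m=(h[...,0]<12)&(h[...,1]>190)&(h[...,2]>90)
    k=np.zeros_like(m); k[b[2]:b[3],b[0]:b[1]]=1; return m&k
mw=orange(p,(296,342,145,205)); mt=orange(T["p"],(403,433,214,240))
cw=np.argwhere(mw).mean(0)[::-1]; c2=np.argwhere(mt).mean(0)[::-1]
print(mw.sum(),mt.sum(),cw,c2,"tri",tri(ray("wrist",*cw,c),ray("top",*c2,ct)))
P=np.array([depthpt("wrist",u,v,d[v,u],c) for v,u in np.argwhere(mw) if d[v,u]>0]); 
X=(P[:,:2]*1000).astype(np.float32); print("wheel minrect",cv2.minAreaRect(X),P[:,2].max())
for k,b,zl,zh in (("plate",(296,342,145,205),-.1,.012),("cast",(296,342,145,205),.015,.1),("knob",(298,338,50,90),.012,.1),("footbase",(390,432,165,206),.004,.014),("stud",(390,432,165,206),.03,.1)):
    P,I=clusterpts("wrist",b,d,c)
    if k=="plate":
        g=p[I[:,1],I[:,0]].astype(int); P=P[(abs(P[:,2]-.004)<.008)&(g.max(1)-g.min(1)<35)&(g.max(1)>100)]
    else: P=P[(P[:,2]>zl)&(P[:,2]<zh)]
    X=(P[:,:2]*1000).astype(np.float32); print(k,len(P),(P.mean(0)*1000).round(1),cv2.minAreaRect(X),"z",P[:,2].max().round(4),cv2.minEnclosingCircle(X))
E
```

```text
496 86 [317.63709677 176.25604839] [418.52325581 225.79069767] tri (array([ 0.44794006, -0.3210204 ,  0.03032003]), np.float64(0.0017063664285055754))
wheel minrect ((448.75286865234375, -320.38165283203125), (35.969757080078125, 15.519241333007812), 89.15291595458984) 0.05383963181482104
plate 338 [ 450.3 -311.     3.1] ((448.3922424316406, -320.47149658203125), (42.59071731567383, 37.1107292175293), 87.94487762451172) z 0.0112 ((448.6818542480469, -320.647216796875), 26.927719116210938)
cast 924 [ 449.  -318.1   45.1] ((448.60284423828125, -320.0030212402344), (37.92727279663086, 30.5056209564209), 89.96942138671875) z 0.0549 ((449.0419616699219, -320.27862548828125), 20.14834213256836)
knob 842 [ 448.1 -212.3   27.9] ((448.041748046875, -211.8323211669922), (32.51274108886719, 33.13179016113281), 14.728517532348633) z 0.0327 ((448.27935791015625, -211.66700744628906), 17.0811767578125)
footbase 554 [ 549.8 -332.6    9.8] ((551.8687133789062, -334.5229797363281), (37.52436828613281, 36.47004699707031), 44.42120361328125) z 0.0139 ((552.7084350585938, -334.8606262207031), 19.28533172607422)
stud 182 [ 551.1 -333.5   49.5] ((552.2740478515625, -334.318115234375), (10.592763900756836, 10.098722457885742), 5.673816204071045) z 0.059 ((552.5321655273438, -334.8483581542969), 5.756625652313232)
```

```bash
python3 -m inch '{"translation":[[-4.5,1.3,-45],[0,0,-45],[0,0,-45],[0,0,-40],[0,0,-15],[0,0,0],[0,0,0],[0,0,0],[0,0,0],[0,0,0]],"turn":[[0,0,0],[0,0,0],[0,0,0],[0,0,0],[0,0,0],[0,0,0],[0,0,0],[0,0,0],[0,0,0],[0,0,0]],"gripper":[60,60,60,60,60,60,20,20,20,20]}' 40
```

```text
t: 2.65
tcp_pos: [0.4496, -0.321, 0.0218]
eef_rot: [0.707, 0.707, -0.0, 0.001]
contact_force: [-0.9, -0.8, 8.6]
gripper_width: 0.0282
grip_force: 39.8
```

```bash
python3 -m inch '{"translation":[[0,0,10],[0,0,45],[0,0,45],[13,40,30],[13,40,0],[13,40,0],[13,40,0],[13,40,0],[13,40,0],[13,40,0]],"turn":[[0,0,0],[0,0,0],[0,0,0],[0,0,10],[0,0,10],[0,0,10],[0,0,10],[0,0,10],[0,0,10],[0,0,10]],"gripper":[20,20,20,20,20,20,20,20,20,20]}' 40
python3 -m inch '{"translation":[[14,43,0],[14,43,0],[14,45,0],[0,0,0],[0,0,0],[0,0,0],[0,0,0],[0,0,0],[0,0,0],[0,0,0]],"turn":[[0,0,10],[0,0,10],[0,0,0],[0,0,0],[0,0,0],[0,0,0],[0,0,0],[0,0,0],[0,0,0],[0,0,0]],"gripper":[20,20,20,20,20,20,20,20,20,20]}'
python3 - <<'E'
from h import *
s=sensors.observe(); c=cam("wrist"); p,d=imaging.snapshot("wrist"); cv2.imwrite("pics/w2.png",p[:,:,::-1])
np.savez("w2.npz",p=p,d=d,R=c[1],t=c[2])
E
```

```text
t: 3.9
tcp_pos: [0.5403, -0.0389, 0.1514]
eef_rot: [0.171, 0.985, -0.0, 0.001]
contact_force: [0.1, -0.7, -1.6]
gripper_width: 0.0282
grip_force: 39.9
t: 5.15
tcp_pos: [0.5819, 0.0906, 0.1503]
eef_rot: [-0.0, 1.0, 0.0, -0.0]
contact_force: [-0.0, 0.1, -1.5]
gripper_width: 0.0283
grip_force: 39.9
```

View pics/w2.png

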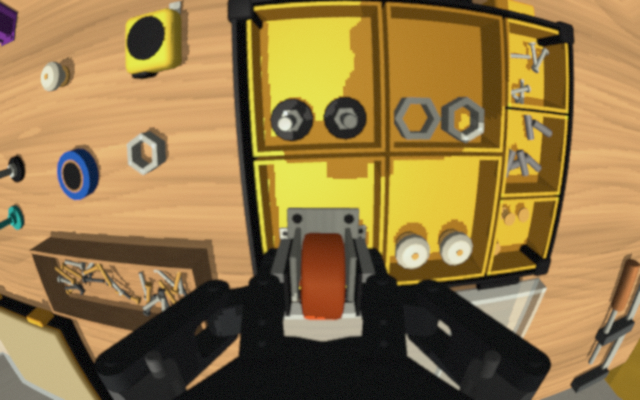

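The castor hangs level at (323,270) above its cup. Foot cup is at (320,80), nut cup (445,80), knob cup (445,215), loose nut (146,152). I'll measure walls and floors from this second view.

```bash
python3 - <<'E'
from m import *
W=np.load("w2.npz"); i=imaging.camera_info("wrist"); c=(i,W["R"],W["t"]); p,d=W["p"],W["d"]
def w(u,v): return (plane("wrist",u,v,.043,c)*1000).round(0)[:2]
print("wall rays z43: divider",w(320,155),w(445,155),"y-walls row80",w(249,80),w(383,75),w(505,75),"row 215",w(257,195),w(383,195),w(500,195),"near outer",w(320,4),w(445,8))
for n,(u,v) in dict(foot=(310,40),nut=(445,60),castor=(330,185),knob=(445,190)).items(): print(n,(depthpt("wrist",u,v,d[v,u],c)*1000).round(1))
P,I=clusterpts("wrist",(120,172,125,182),d,c); Q=P[P[:,2]>.010]; X=(Q[:,:2]*1000).astype(np.float32)
print("nut",len(Q),(Q.mean(0)*1000).round(1),cv2.minAreaRect(X),np.percentile(Q[:,2],97))
T=Q[Q[:,2]>.0155]; X=(T[:,:2]*1000).astype(np.float32); print(cv2.minEnclosingCircle(X))
h=cv2.convexHull(X)[:,0]; ctr=np.array(cv2.minEnclosingCircle(X)[0])
# widths vs direction
for a in range(0,180,10):
    n=np.array([np.cos(np.radians(a)),np.sin(np.radians(a))]); s=h@n; print(a,round(float(np.ptp(s)),1),(h@n).mean().round(0),end=" | ")
E
```

```text
wall rays z43: divider [547.  88.] [545. 191.] y-walls row80 [487.  34.] [484. 136.] [473. 246.] row 215 [580.  37.] [580. 140.] [580. 252.] near outer [428.  88.] [423. 188.]
foot [449.9  79.3   6.5]
nut [461.5 202.9   5.2]
castor [581.4  97.1   6.6]
knob [586.1 210.2   5.9]
nut 785 [545.1 -83.7  17.2] ((545.7243041992188, -85.00677490234375), (36.6014518737793, 41.99226760864258), 27.511568069458008) 0.01996546711156619
((545.8099975585938, -84.96371459960938), 21.00129508972168)
0 41.6 547.0 | 10 40.5 524.0 | 20 38.2 485.0 | 30 36.8 431.0 | 40 38.8 364.0 | 50 40.3 287.0 | 60 40.6 200.0 | 70 39.8 107.0 | 80 38.4 12.0 | 90 37.9 -85.0 | 100 40.1 -178.0 | 110 41.6 -266.0 | 120 41.9 -347.0 | 130 41.0 -416.0 | 140 39.0 -473.0 | 150 37.7 -516.0 | 160 40.0 -543.0 | 170 41.4 -553.0 |
```

```bash
python3 -m inch '{"translation":[[0,-1,-40],[0,0,-40],[0,0,-30],[0,0,-8],[0,0,-3],[0,0,-1],[0,0,0],[0,0,0],[0,0,0],[0,0,0]],"turn":[[0,0,0],[0,0,0],[0,0,0],[0,0,0],[0,0,0],[0,0,0],[0,0,0],[0,0,0],[0,0,0],[0,0,0]],"gripper":[20,20,20,20,20,20,20,48,48,48]}'
```

```text
t: 6.45
tcp_pos: [0.582, 0.0897, 0.0284]
eef_rot: [-0.0, 1.0, 0.0, 0.0]
contact_force: [-1.0, -0.2, -0.3]
gripper_width: 0.0482
grip_force: 0.0
```

```bash
python3 -m inch '{"translation":[[0,0,20],[0,0,50],[0,0,50],[-3.7,-52.2,0],[-3.7,-53,0],[-3.7,-53,0],[-3.7,-53,0],[-3.7,-53,0],[-3.7,-53,0],[-3.7,-53,0]],"turn":[[0,0,0],[0,0,0],[0,0,0],[0,0,0],[0,0,0],[0,0,0],[0,0,0],[0,0,0],[0,0,0],[0,0,0]],"gripper":[48,48,48,48,48,48,48,48,48,48]}'
python3 -m inch '{"translation":[[-3.8,-54,0],[0,0,-30],[0,0,-35],[0,0,-35],[0,0,-17],[0,0,0],[0,0,0],[0,0,0],[0,0,0],[0,0,0]],"turn":[[0,0,0],[0,0,0],[0,0,0],[0,0,0],[0,0,0],[0,0,0],[0,0,0],[0,0,0],[0,0,0],[0,0,0]],"gripper":[48,48,48,48,48,48,4,4,4,4]}' 40
```

```text
t: 7.7
tcp_pos: [0.5557, -0.2822, 0.1484]
eef_rot: [-0.0, 1.0, -0.0, 0.0]
contact_force: [0.7, 0.6, -0.6]
gripper_width: 0.0478
grip_force: 0.0
t: 8.95
tcp_pos: [0.5527, -0.3349, 0.0323]
eef_rot: [-0.0, 1.0, -0.001, 0.001]
contact_force: [-1.2, 0.5, 7.1]
gripper_width: 0.0086
grip_force: 39.0
```

```bash
python3 -m inch '{"translation":[[0,0,10],[0,0,50],[0,0,60],[-11.4,52.4,0],[-11.4,52.4,0],[-11.4,52.4,0],[-11.4,52.4,0],[-11.4,52.4,0],[-11.4,52.4,0],[-11.4,52.4,0]],"turn":[[0,0,0],[0,0,0],[0,0,0],[0,0,0],[0,0,0],[0,0,0],[0,0,0],[0,0,0],[0,0,0],[0,0,0]],"gripper":[4,4,4,4,4,4,4,4,4,4]}' 40
python3 -m inch '{"translation":[[-11.4,52.4,0],[0,0,0],[0,0,0],[0,0,0],[0,0,0],[0,0,0],[0,0,0],[0,0,0],[0,0,0],[0,0,0]],"turn":[[0,0,0],[0,0,0],[0,0,0],[0,0,0],[0,0,0],[0,0,0],[0,0,0],[0,0,0],[0,0,0],[0,0,0]],"gripper":[4,4,4,4,4,4,4,4,4,4]}'
python3 - <<'E'
from h import *
p,d=imaging.snapshot("wrist"); cv2.imwrite("pics/w3.png",p[:,:,::-1])
p,d=imaging.snapshot("scene"); cv2.imwrite("pics/s3.png",cv2.resize(p[80:300,280:560],(764,600))[:,:,::-1])
E
```

```text
t: 10.2
tcp_pos: [0.4719, 0.0338, 0.1521]
eef_rot: [-0.0, 1.0, -0.0, 0.0]
contact_force: [0.3, 0.7, -0.5]
gripper_width: 0.0088
grip_force: 39.1
t: 11.45
tcp_pos: [0.461, 0.0847, 0.1513]
eef_rot: [-0.0, 1.0, -0.0, -0.0]
contact_force: [0.1, -0.4, -0.2]
gripper_width: 0.0092
grip_force: 39.1
```

View pics/s3.png

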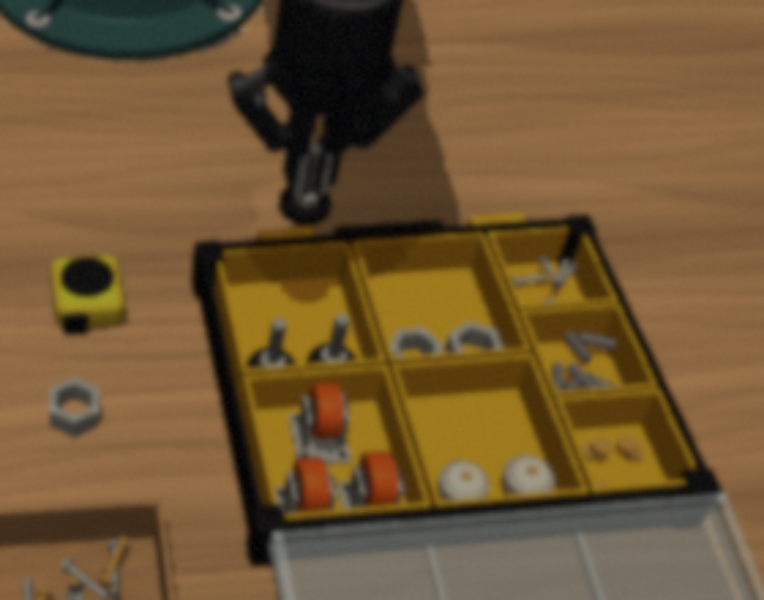

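View pics/w3.png

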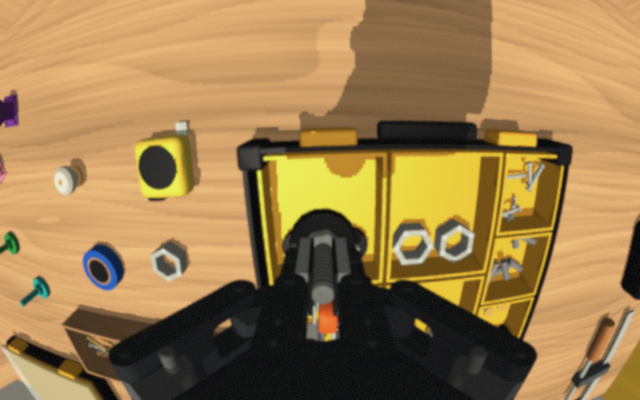

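The scene crop shows the castor standing upright in its cup at (322,420). The foot hangs from the gripper at (305,200). I'll check the foot's tilt before lowering.

```bash
python3 - <<'E'
from m import *
c=cam("wrist"); p,d=imaging.snapshot("wrist")
P,I=clusterpts("wrist",(280,372,205,270),d,c)
g=p[I[:,1],I[:,0]].astype(int)
m=(abs(P[:,0]-.461)<.03)&(abs(P[:,1]-.085)<.025)&(P[:,2]>.09)&(P[:,2]<.145)
Q=P[m]; print(len(Q),np.percentile(Q[:,2],[2,10,50,90]).round(4))
B=Q[(Q[:,2]<.134)]; A=np.c_[B[:,:2]-B[:,:2].mean(0),np.ones(len(B))]
for _ in range(4):
    x=np.linalg.lstsq(A,B[:,2],rcond=None)[0]; r=abs(B[:,2]-A@x); k=r<max(.002,np.median(r)*1.5); A,B=A[k],B[k]
print("base plane",x.round(4),len(B),B.min(0).round(3),B.max(0).round(3))
E
```

```text
1959 [0.1225 0.1267 0.129  0.1361]
base plane [ 0.0325 -0.0005  0.1288] 1347 [0.442 0.066 0.127] [0.463 0.103 0.131]
```

```bash
python3 -m inch '{"translation":[[0,0,-40],[0,0,-40],[0,0,-23],[0,0,-6],[0,0,-3],[0,0,-1],[0,0,0],[0,0,0],[0,0,0],[0,0,0]],"turn":[[0,0,0],[0,0,0],[0,0,0],[0,0,0],[0,0,0],[0,0,0],[0,0,0],[0,0,0],[0,0,0],[0,0,0]],"gripper":[4,4,4,4,4,4,4,44,44,44]}'
```

```text
t: 12.85
tcp_pos: [0.4611, 0.0847, 0.0384]
eef_rot: [-0.0, 1.0, -0.0, 0.0]
contact_force: [-0.3, 1.0, 0.5]
gripper_width: 0.0441
grip_force: 0.0
```

```bash
python3 -m inch '{"translation":[[0,0,15],[0,0,45],[0,0,50],[-2.1,-49.4,0],[-2.2,-49.4,0],[-2.2,-49.4,0],[-2.2,-49.4,0],[-2.2,-49.4,0],[-2.2,-49.4,0],[0,0,0]],"turn":[[0,0,0],[0,0,0],[0,0,0],[0,0,0],[0,0,0],[0,0,0],[0,0,0],[0,0,0],[0,0,0],[0,0,0]],"gripper":[44,44,44,50,54,54,54,54,54,54]}'
python3 -m inch '{"translation":[[0,0,-40],[0,0,-45],[0,0,-35],[0,0,-14],[0,0,0],[0,0,0],[0,0,0],[0,0,0],[0,0,0],[0,0,0]],"turn":[[0,0,0],[0,0,0],[0,0,0],[0,0,0],[0,0,0],[0,0,0],[0,0,0],[0,0,0],[0,0,0],[0,0,0]],"gripper":[54,54,54,54,54,54,26,26,26,26]}' 40
```

```text
t: 14.1
tcp_pos: [0.4478, -0.2145, 0.1481]
eef_rot: [0.002, 1.0, -0.0, 0.0]
contact_force: [-0.0, 1.7, -0.4]
gripper_width: 0.0541
grip_force: 0.0
t: 15.35
tcp_pos: [0.4485, -0.212, 0.0154]
eef_rot: [-0.0, 1.0, -0.0, 0.001]
contact_force: [-1.2, 1.0, 10.7]
gripper_width: 0.0318
grip_force: 38.6
```

```bash
python3 -m inch '{"translation":[[0,0,10],[0,0,50],[0,0,60],[16.6,50.6,15],[16.6,50.6,0],[16.6,50.6,0],[16.6,50.6,0],[16.6,50.6,0],[16.6,50.6,0],[16.6,50.6,0]],"turn":[[0,0,0],[0,0,0],[0,0,0],[0,0,0],[0,0,0],[0,0,0],[0,0,0],[0,0,0],[0,0,0],[0,0,0]],"gripper":[26,26,26,26,26,26,26,26,26,26]}' 40
python3 -m inch '{"translation":[[16.6,50.6,0],[0,0,0],[0,0,0],[0,0,0],[0,0,0],[0,0,0],[0,0,0],[0,0,0],[0,0,0],[0,0,0]],"turn":[[0,0,0],[0,0,0],[0,0,0],[0,0,0],[0,0,0],[0,0,0],[0,0,0],[0,0,0],[0,0,0],[0,0,0]],"gripper":[26,26,26,26,26,26,26,26,26,26]}'
python3 - <<'E'
from h import *
p,d=imaging.snapshot("wrist"); cv2.imwrite("pics/w4.png",p[:,:,::-1])
E
```

```text
t: 16.6
tcp_pos: [0.5644, 0.1443, 0.1501]
eef_rot: [-0.0, 1.0, -0.0, 0.0]
contact_force: [-0.7, -0.3, -1.3]
gripper_width: 0.0318
grip_force: 40.0
t: 17.85
tcp_pos: [0.5807, 0.1931, 0.1493]
eef_rot: [-0.0, 1.0, 0.0, -0.0]
contact_force: [0.1, 0.1, -1.2]
gripper_width: 0.0314
grip_force: 40.1
```

View pics/w4.png

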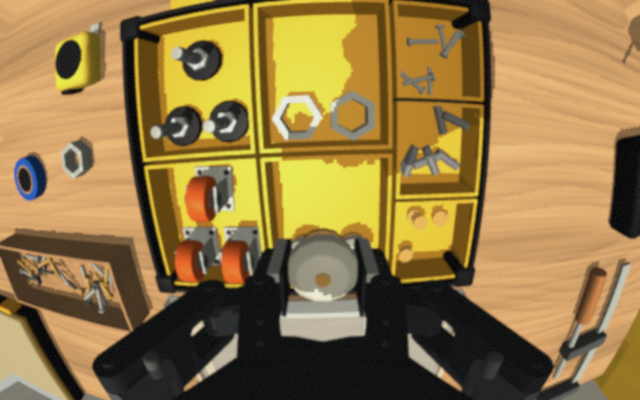

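Foot (205,58) and castor (212,195) stand upright in their cups, and the knob is held over the free half of its own.

```bash
python3 -m inch '{"translation":[[0,0,-45],[0,0,-45],[0,0,-25],[0,0,-8],[0,0,-3],[0,0,-2],[0,0,0],[0,0,0],[0,0,0],[0,0,0]],"turn":[[0,0,0],[0,0,0],[0,0,0],[0,0,0],[0,0,0],[0,0,0],[0,0,0],[0,0,0],[0,0,0],[0,0,0]],"gripper":[26,26,26,26,26,26,26,50,50,50]}'
```

```text
t: 19.15
tcp_pos: [0.5808, 0.1931, 0.0214]
eef_rot: [-0.0, 1.0, 0.0, 0.0]
contact_force: [0.5, 0.2, -0.7]
gripper_width: 0.0499
grip_force: 0.0
```

```bash
python3 -m inch '{"translation":[[0,0,20],[0,0,50],[0,0,60],[-5.8,-46.4,0],[-5.8,-46.4,0],[-5.8,-46.4,0],[-5.8,-46.4,0],[-5.8,-46.4,0],[-6,-46.4,0],[0,0,0]],"turn":[[0,0,0],[0,0,0],[0,0,0],[0,0,0],[0,0,0],[0,0,0],[0,0,0],[0,0,0],[0,0,0],[0,0,0]],"gripper":[50,50,50,50,54,54,54,54,54,54]}'
python3 -m inch '{"translation":[[0,0,-45],[0,0,-45],[0,0,-35],[0,0,-13],[0,0,0],[0,0,0],[0,0,0],[0,0,0],[0,0,0],[0,0,0]],"turn":[[0,0,0],[0,0,0],[0,0,0],[0,0,0],[0,0,0],[0,0,0],[0,0,0],[0,0,0],[0,0,0],[0,0,0]],"gripper":[54,54,54,54,54,54,28,28,28,28]}' 50
```

```text
t: 20.4
tcp_pos: [0.5454, -0.0879, 0.1513]
eef_rot: [0.001, 1.0, -0.0, 0.0]
contact_force: [0.3, 0.2, -0.3]
gripper_width: 0.0542
grip_force: 0.0
t: 21.65
tcp_pos: [0.5465, -0.0855, 0.0147]
eef_rot: [-0.0, 1.0, -0.0, 0.001]
contact_force: [-2.9, 0.2, 11.7]
gripper_width: 0.035
grip_force: 49.1
```

```bash
python3 -m inch '{"translation":[[0,0,10],[0,0,60],[0,0,60],[-14.2,45.7,5],[-14.2,45.7,0],[-14.2,45.7,0],[-14.2,45.7,0],[-14.2,45.7,0],[-14.2,45.7,0],[0,0,0]],"turn":[[0,0,0],[0,0,0],[0,0,0],[0,0,0],[0,0,0],[0,0,0],[0,0,0],[0,0,0],[0,0,0],[0,0,0]],"gripper":[28,28,28,28,28,28,28,28,28,28]}' 50
python3 - <<'E'
from h import *
p,d=imaging.snapshot("wrist"); cv2.imwrite("pics/w5.png",p[:,:,::-1])
E
```

```text
t: 22.9
tcp_pos: [0.4594, 0.1912, 0.149]
eef_rot: [-0.002, 1.0, 0.0, 0.0]
contact_force: [0.9, -0.1, -1.0]
gripper_width: 0.0347
grip_force: 50.8
```

View pics/w5.png

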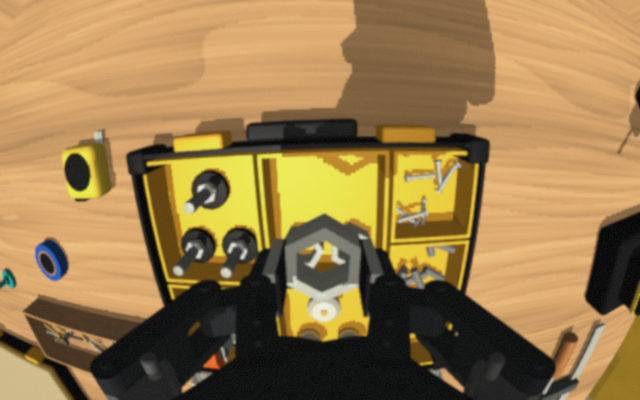

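The nut is held level at (323,255) above the free half of its cup, so I'll lower it.

```bash
python3 -m inch '{"translation":[[0,0,-45],[0,0,-45],[0,0,-25],[0,0,-8],[0,0,-3],[0,0,-2],[0,0,0],[0,0,0],[0,0,0],[0,0,0]],"turn":[[0,0,0],[0,0,0],[0,0,0],[0,0,0],[0,0,0],[0,0,0],[0,0,0],[0,0,0],[0,0,0],[0,0,0]],"gripper":[28,28,28,28,28,28,28,50,50,50]}'
python3 -m inch '{"translation":[[0,0,20],[0,0,50],[0,0,60],[-15,-50,20],[-15,-50,20],[-15,-50,0],[-15,-50,0],[0,-50,0],[0,0,0],[0,0,0]],"turn":[[0,0,0],[0,0,0],[0,0,0],[0,0,0],[0,0,0],[0,0,0],[0,0,0],[0,0,0],[0,0,0],[0,0,0]],"gripper":[50,50,50,50,50,50,50,50,50,50]}'
python3 - <<'E'
from h import *
p,d=imaging.snapshot("top"); a=cv2.resize(p[120:260,140:440],(798,372),interpolation=cv2.INTER_CUBIC)
cv2.imwrite("pics/f.png",a[:,:,::-1])
p,d=imaging.snapshot("scene"); cv2.imwrite("pics/fs.png",cv2.resize(p[130:300,280:560],(791,480),interpolation=cv2.INTER_CUBIC)[:,:,::-1])
E
```

```text
t: 24.2
tcp_pos: [0.4606, 0.189, 0.0204]
eef_rot: [-0.0, 1.0, 0.0, 0.0]
contact_force: [0.8, -0.1, -0.5]
gripper_width: 0.0498
grip_force: 0.0
t: 25.45
tcp_pos: [0.4004, -0.0609, 0.1902]
eef_rot: [0.0, 1.0, 0.0, -0.0]
contact_force: [-0.0, -0.0, -0.2]
gripper_width: 0.0501
grip_force: 0.0
```

View pics/f.png

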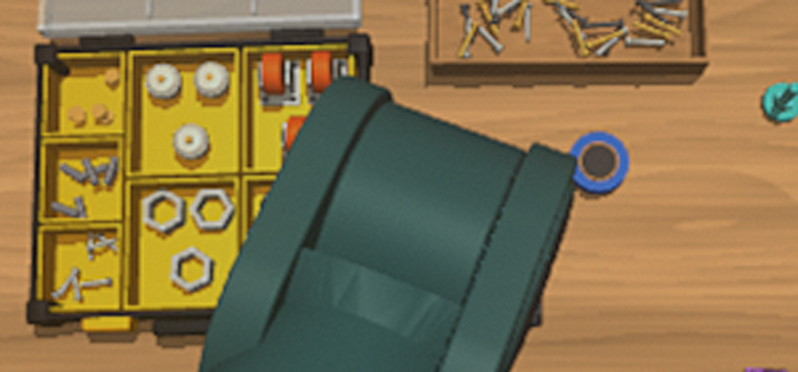

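View pics/fs.png

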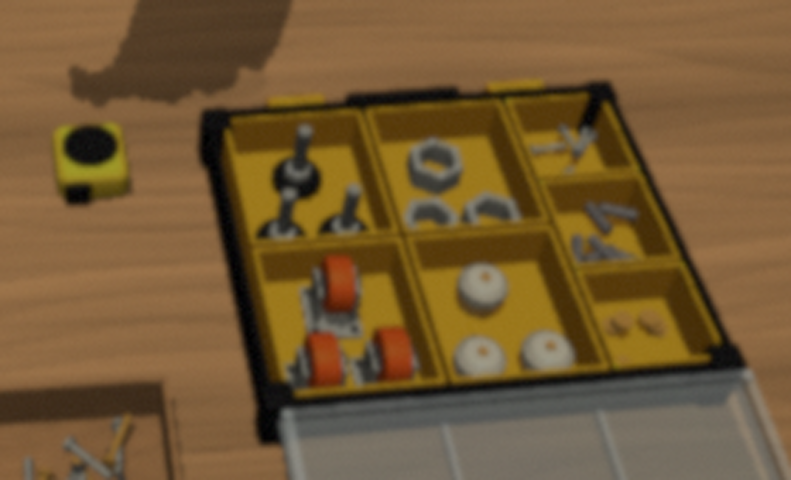

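The scene view shows all four pieces upright in the free halves of their own cups: foot (298,175), nut (435,165), castor (335,290), knob (482,288). The tape measure and tape roll are where they were.

```bash
python3 -c "
from cell import ticket; print(ticket.finish_job())"
```

```text
the job is handed in; nothing more can be done
None
```

The nut, castor, knob and foot each stand upright in their own cup, the tape measure and tape roll lie where they were, and the job was handed in at about 25 s; no verdict came back.

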